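# Push the power pack over the lip into its sprung bench dock

### The arm

A 6-joint arm with a two-finger parallel gripper is mounted at the origin on a cart in front of the work surface, level with it; the furniture and walls round the work are solid. World frame = base frame: x ahead of the robot, y to its left, z up, the work surface at z = 0. Lengths are in mm, angles in rad, forces in N, time in s.
With the tool pointing down it reaches from about 350 to 875 mm from the base axis. Payload 4.2 kg.
Tool frame: the origin (TCP) lies midway between the tips of the shut fingers; the grasp point (between the pads) lies 19 mm behind it (tcp_to_grasp is the distance from the TCP to the grasp point, in mm); z points along the fingers, y is the line along which they close (so a half turn about z gives the same grasp; the last joint's range is limited). The gripper opens to 85 mm and grips with 20 to 120 N. Pads are 22 mm wide; open, the fingers measure 114 mm over their backs; the gripper's body (76 mm by 85 mm) begins 54 mm behind the grasp point. The pads swing forward as they close: fully open they stand 13 mm farther back than shut.
Start: joints at [1.591, 0.385, 0.008, 0, -1.194, -0.259], TCP at [147.804, 607.251, 231.312] pointing down, gripper open.
Joint ranges: [-3.14, 3.14], [-1.21, 2.06], [-1.07, 1.41], [-3.16, 2.05], [-2.99, -0.16], [-3.1, 3.1]. Speed limits (rad/s): [2.79, 2.79, 3.14, 3.14, 3.14, 3.14].

### API

Orientations are given as a unit quaternion [x, y, z, w].
In Python, from bench import read_state, get_image, job_done, tcp_to_grasp gives the robot as it stands.
- The arm moves only by the tool jog_arm, never from a script. Its argument "plan" is a list of rows, each a list of 3 entries, a list of its own where there are three numbers: the finger opening in mm, from 0 to 85.4, then the shift along the tool's x, y, z as a fraction of full scale, then the turn, a rotation vector about the tool's x, y, z as a fraction of full scale. A call has 1 to 10 rows; each row is the pose to reach, as a shift and turn from the pose commanded when the call began, along the tool's axes at that moment; what a row does not reach only later rows make up. Full scale, the value 1, is 0.1 m for a shift and 60 degrees for a turn. A row lasts 1/8 s, in which the tool goes at most 62.5 mm and 10.7 degrees, less where a joint would pass 70% of its speed; a pose out of reach is approached as far as the arm can. A call with a number of a shift or a turn outside -1 to 1 is refused whole. A call with a gripper value outside its range is refused whole. The fingers move at their own pace and stop on an object; the grip force is fixed at half the most. Time passes only in rows, so rows that repeat a pose let the fingers close. It gives the time, the measured TCP pose, the force, the opening and the grip force at its end, in the units of the state.
- read_state(): the state, without advancing time (a new reading comes with each control period).
- get_image(name): name is "side" or "top"; returns a dict with "img" (480x640x3 uint8, red, green, blue), "range_z" (480x640 float32, mm along the optical axis (not along the pixel's ray), 0 where there is no reading), "intrinsics" (3x3 intrinsics, pixels), "distortion" ([k1, k2, p1, p2, k3] as OpenCV has them; the pictures are not rectified), "extrinsics" (4x4, takes a point from camera to world coordinates). Camera axes: x right, y down, z forward; pixel columns grow to the right and rows downward; lengths in mm; the calibration is good to about 2 mm. A picture is of the moment at which its call begins.
- job_done(): hands the job in; it is judged then, once.
The state is a dict: "clock": time; "joints": joint angles; "joint_vel": joint speeds; "joint_efforts": joint torques, N m; "position": TCP position; "ee_rot": TCP orientation; "contact_force": force on the tool from outside, world axes, zero at the start; "wrist_torque": the same for the moment, N m; "gripper_width": finger opening in mm; "grasp_force": force on a finger pad.
Only numpy, scipy, OpenCV 4.12 (cv2) and the standard library are available. Lean on these libraries where they do the work, as an engineer would, in place of code of your own. Each camera call takes 0.05 s, during which the arm holds its last target. There are 200 camera calls.

### The job

Put the scanner's power pack (the black brick lying on the table) into its bench dock: push it end first up the dock's ramp and over the raised lip, sliding it rather than lifting it, so that its front end presses back the sprung end plate and its rear end drops down behind the lip. It must finish lying flat on the dock's floor, clamped between the lip and the end plate. Do not ram it against the end plate, and leave the other things on the table where they are.

Things in the scene. Friction and masses are not known exactly. Their poses are not given: they have to be found in the camera images.
- power_pack: Black power brick, a plain block 160 mm long (own x), 76 wide (own y), 32 high (own z), about 0.65 kg. Origin at the centre of its underside. Starts flat in front of the ramp, about 20 to 60 mm short of it, up to 25 mm off the dock's centre line and turned up to 0.25 rad from its direction. Push high on its rear end (26 to 30 mm above the table): see lip_top.
- dock: Fixed low dock of grey plastic and bare aluminium, 264 mm long, 124 wide. Origin on the table top, midway across, directly below the inner (nest-side) face of the lip. Own x = the way the pack is pushed in, z up. Along x: ramp from -68 to -8 mm, lip -8 to 0 mm, then the nest, closed at its far end by the sprung end plate and a housing (x = 174 to 196 mm, 34 mm high).
- ramp_foot (a point): Middle of the foot of the aluminium ramp (x = -68 mm in the dock's frame, on the table). The ramp rises evenly to 12 mm at x = -8 mm, is 124 mm wide and has no sides. Axes as the dock's.
- nest (a point): Middle of the nest's floor, 80 mm past the lip's inner face, 4 mm above the table: where the centre of the seated pack's underside belongs. Side cheeks, tops 26 mm above the table, stand 86 mm apart inside from x = 45 to 172 mm (dock's frame) and flare to about 111 mm apart at x = 7 mm, so a pack up to 12 mm off line is led in.
- lip_top (a point): Middle of the lip's flat top: 4 mm before its vertical inner face, 12 mm above the table, 8 mm above the nest's floor. Crossing it the pack rocks nose up, then, once its middle is past, tail up: its rear lower edge then stands up to 20 mm above the table. Axes as the dock's.
- end_plate (a joint): Sprung end plate across the nest's far end; value = how far it is pressed back, 0 to 0.011 m (hard end). At 0 its face is 154 mm past the lip's inner face, so the 160 mm pack fits only with the plate 6 mm back; the spring then clamps the pack against the lip. Spring: 4 N at 0, then 0.6 N per mm.
- plate_face (a point): Middle of the end plate's face, 19 mm above the table (plate 74 mm wide, 24 high). As the spring pushes the pack back at whatever pushes it, friction there holds the pack's rear end up: drag or press the rear end down behind the lip while still pushing forward. Axes as the dock's.
- tape_roll: Bystander: roll of masking tape, 105 mm across, 24 mm high, lying flat; origin at the centre of its underside.
- sander: Bystander: sanding block 46 x 100 x 26 mm (own x, y, z); origin at the centre of its underside.
- driver: Bystander: screwdriver 197 mm long (own x, handle towards +x), 26 mm high; origin at the middle, on the table.
- pen_blue: Bystander: marker pen 138 mm long (own x), 13 mm high; origin at the middle, on the table.
- plaster_piece: Bystander: faceted plaster piece, 45 mm across, 25 mm high; origin at the centre of its underside.

How it is judged:
By the outcome, as a careful person would: the job done as asked, in the order asked, and still so for the second after the job is handed in, with the robot touching nothing.
It also fails if it takes over 61 s, if anything falls off the work surface, if the arm or the gripper's body presses on something with over 40 N, if the wrist force passes 120 N, or if a joint passes its speed limit or range.

## Working session

There is one attempt and no reset: what is moved stays moved. The work goes in short steps, Python scripts to look and compute and a tool call to move; the robot and the scene stay as the last step left them, time stands still between calls to the robot, and variables do not carry over. Pictures are saved under pics/ and viewed, at most 10 in all, crops included, and the job is handed in when it is done.

Besides the shell and the picture viewer there is one more tool, called by a JSON object that holds its "fn" and its "kwargs", one argument or row to a line. jog_arm: Moves the arm, as the interface text tells. Its arguments: {"type":"object","properties":{"plan":{"type":"array"}},"required":["plan"]}

```bash
ls; mkdir -p pics
python3 - <<'E'
from bench import *
import cv2
print(read_state())
for n in("top","side"):
    d=get_image(n); cv2.imwrite(f"pics/{n}0.png",d["img"][:,:,::-1]); print(n,d["intrinsics"],d["distortion"],d["extrinsics"])
E
```

```text
pics
{'clock': 0.0, 'joints': array([ 1.59056172e+00,  3.85576609e-01,  6.62412928e-03, -5.18363774e-04,
       -1.19400414e+00, -2.58577961e-01]), 'joint_vel': array([-0.00087169, -0.00115009,  0.00102176, -0.00058538, -0.0004677 ,
       -0.00023948]), 'joint_efforts': array([ 8.70596523e-05, -3.92287731e+01,  1.88398987e+01,  4.18597698e+00,
       -4.71895168e-03, -4.44859722e-06]), 'position': array([147.69458331, 606.69342661, 230.20594631]), 'ee_rot': array([ 9.92867532e-01, -1.19217609e-01, -8.87266124e-05,  1.10312264e-03]), 'contact_force': array([0.72448122, 0.03054657, 0.16226894]), 'wrist_torque': array([-0.05284223,  0.00065597, -0.01941058]), 'grasp_force': 0.0, 'gripper_width': 85.31054609080626}
top [[496.49053998   0.         323.27493493]
 [  0.         496.49053998 244.58816261]
 [  0.           0.           1.        ]] [-0.01610336  0.          0.          0.          0.        ] [[-2.62794712e-02 -9.97155292e-01  7.06449722e-02  4.61637138e+02]
 [-9.99491455e-01  2.74863317e-02  1.61658242e-02  3.76650908e+01]
 [-1.80616083e-02 -7.01842167e-02 -9.97370520e-01  8.85286393e+02]
 [ 0.00000000e+00  0.00000000e+00  0.00000000e+00  1.00000000e+00]]
side [[600.33665394   0.         319.8977275 ]
 [  0.         600.33665394 247.09066161]
 [  0.           0.           1.        ]] [-0.09480277  0.          0.          0.          0.        ] [[-9.81785171e-01 -1.01116424e-01  1.60851944e-01  3.57984632e+02]
 [-1.89667733e-01  5.71240691e-01 -7.98567608e-01  8.48434767e+02]
 [-1.11368752e-02 -8.14530258e-01 -5.80014162e-01  6.26661154e+02]
 [ 0.00000000e+00  0.00000000e+00  0.00000000e+00  1.00000000e+00]]
```

View pics/top0.png

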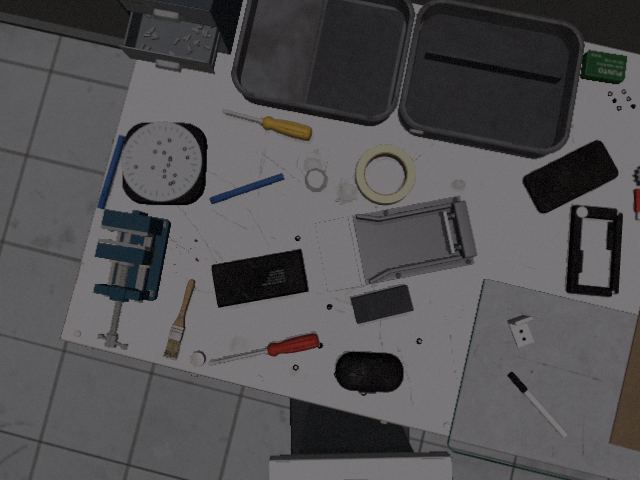

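View pics/side0.png

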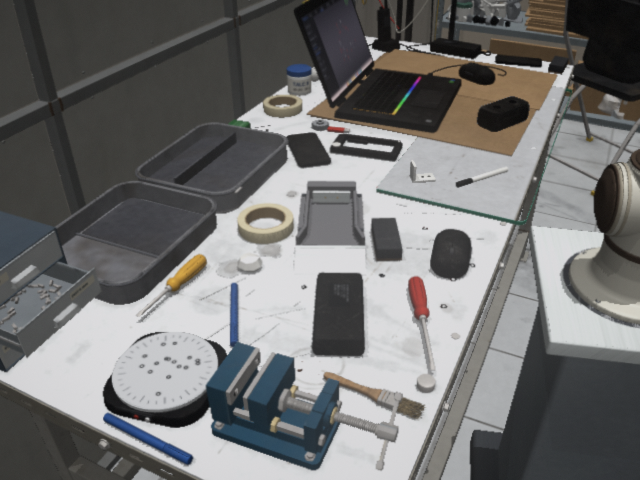

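The top view shows the pack at about (260,278) and the dock with its nest at (355–470, 200–285). The ramp is the pale area at about (318–360, 215–290), and the push direction is to the right and slightly up. The tape roll is at (385,173), the sander at (382,304), the pen at (247,188) and the driver handle at (268,126). The side view agrees.

```bash
cat > h.py <<'E'
import numpy as np, cv2
from bench import *
def rays(d,uv):
    p=cv2.undistortPoints(np.float64(uv).reshape(-1,1,2),d["intrinsics"],d["distortion"]).reshape(-1,2)
    return np.c_[p,np.ones(len(p))]@d["extrinsics"][:3,:3].T
def cast(d,uv,z):
    r=rays(d,uv); o=d["extrinsics"][:3,3]; z=np.asarray(z)
    return o+r*((z-o[2])/r[:,2])[:,None]
def cloud(d):
    v,u=np.mgrid[:480,:640]; r=rays(d,np.c_[u.ravel(),v.ravel()])
    P=d["extrinsics"][:3,3]+r*d["range_z"].reshape(-1,1); P[d["range_z"].ravel()==0]=np.nan
    return P.reshape(480,640,3)
def pack(d,roi,z=32,th=60):
    m=(d["img"].max(2)<th).astype(np.uint8); k=np.zeros_like(m); u0,u1,v0,v1=roi; k[v0:v1,u0:u1]=m[v0:v1,u0:u1]
    k=cv2.morphologyEx(k,cv2.MORPH_CLOSE,np.ones((7,7)))
    c=max(cv2.findContours(k,0,2)[0],key=cv2.contourArea)
    W=cast(d,c.reshape(-1,2),z)[:,:2].astype(np.float32)
    return cv2.minAreaRect(W),c
E
python3 - <<'E'
from h import *
np.set_printoptions(precision=1,suppress=True)
d=get_image("top")
for th in (40,55,70): print(pack(d,(195,318,235,320),th=th)[0])
P=cloud(d)
dk=P[185:300,320:490].reshape(-1,3); 
hi=dk[(dk[:,2]>20)&(dk[:,2]<45)]; print(len(hi),cv2.minAreaRect(hi[:,:2].astype(np.float32)))
pk=P[240:310,205:315].reshape(-1,3); pk=pk[(pk[:,2]>22)&(pk[:,2]<45)]; print(np.median(pk[:,2]),cv2.minAreaRect(pk[:,:2].astype(np.float32)))
print(np.nanmedian(P[320:400,230:300,2]), np.nanmedian(P[270:290,320:350,2]))
im=cv2.resize(d["img"][170:320,195:495,::-1],None,fx=2.6,fy=2.6,interpolation=cv2.INTER_CUBIC); cv2.imwrite("pics/c1.png",cv2.convertScaleAbs(im,alpha=1.8))
E
```

```text
((467.7828369140625, 163.33831787109375), (73.51705169677734, 157.6312255859375), 8.669660568237305)
((467.98101806640625, 163.06451416015625), (74.47232818603516, 158.208740234375), 8.699685096740723)
((467.9826965332031, 162.94630432128906), (75.08721160888672, 159.57664489746094), 8.673088073730469)
2940 ((525.0250244140625, -76.54084777832031), (267.5924072265625, 199.68765258789062), 88.5461196899414)
32.33325185223555 ((467.83831787109375, 164.79965209960938), (72.48026275634766, 157.9709930419922), 8.701116561889648)
-0.19401394705192843 3.5932044687659754
```

View pics/c1.png

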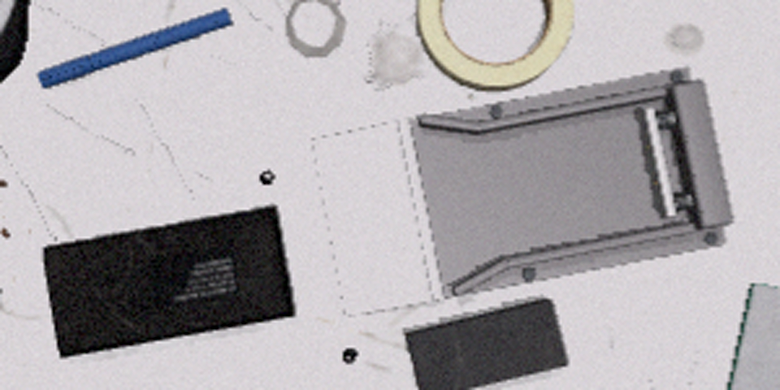

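The crop shows the dock foot line from (313,137) to (345,316) and the lip's inner edge from (412,118) to (440,298). The housing's far top edge runs from (703,80) to (733,222). The pack is slightly to the right of the axis (-x side) and almost parallel to it.

Run:
```python
from h import *
np.set_printoptions(precision=2,suppress=True)
d=get_image("top")
px=np.array([[313,137],[345,316],[412,118],[440,298],[703,80],[733,222],[690,68],[724,245]])/2.6+[195,170]
W=cast(d,px,[0,0,12,12,34,34,4,4]); print(W)
L=np.array([[-68,62],[-68,-62],[0,62],[0,-62]])
A=L-L.mean(0); w=W[:4,:2]; B=w-w.mean(0)
t=np.arctan2((A[:,0]*B[:,1]-A[:,1]*B[:,0]).sum(),(A*B).sum()); R=np.array([[np.cos(t),-np.sin(t)],[np.sin(t),np.cos(t)]])
o=w.mean(0)-R@L.mean(0); print("origin",o,"yaw",t,np.degrees(t)); print("resid",(W[:,:2]-o)@R)
# axis by midpoints
m=(w[0]+w[1])/2; h=(W[4,:2]+W[5,:2])/2; hb=(W[6,:2]+W[7,:2])/2; l=(w[2]+w[3])/2
for q in (h,hb,l): v=q-m; print(np.degrees(np.arctan2(v[1],v[0])),np.hypot(*v))
# pack in dock frame
pc=np.array([468,163]); py=-90+8.68
print("pack",(pc-o)@R,"rel yaw",py-np.degrees(t))
s=read_state(); print(s["position"],s["ee_rot"])
from scipy.spatial.transform import Rotation as Q
print(Q.from_quat(s["ee_rot"]).as_matrix())
```

```text
[[ 564.1    65.13    0.  ]
 [ 440.57   46.37    0.  ]
 [ 573.8    -2.93   12.  ]
 [ 451.26  -18.05   12.  ]
 [ 590.86 -195.38   34.  ]
 [ 496.2  -210.67   34.  ]
 [ 603.98 -195.09    4.  ]
 [ 481.95 -212.57    4.  ]]
origin [512.19 -11.04] yaw -1.4303435762063745 -81.9526501702741
resid [[-68.15  62.06]
 [-66.86 -62.88]
 [  0.6   62.13]
 [ -1.59 -61.31]
 [193.55  52.09]
 [195.43 -43.78]
 [195.09  65.12]
 [195.32 -58.16]]
-80.9540987882432 262.03539558309126
-81.10434686140395 262.73986878183393
-81.24785873936273 67.02035111579448
pack [-178.51  -19.39] rel yaw 0.6326501702741041
[147.74 606.94 230.64] [ 0.99 -0.12 -0.    0.  ]
[[ 0.97 -0.24 -0.  ]
 [-0.24 -0.97 -0.  ]
 [ 0.    0.   -1.  ]]
```

{"fn": "jog_arm", "kwargs": {
  "plan": [
    [0,[1,1,0],[0,0,1]],
    [0,[1,1,0],[0,0,1]],
    [0,[1,1,0],[0,0,1]],
    [0,[1,1,0],[0,0,1]],
    [0,[1,1,0],[0,0,1]],
    [0,[1,1,0],[0,0,1]],
    [0,[1,1,0],[0,0,1]]
  ]
}}

```text
clock: 1.08
position: [221.3, 486.3, 231.2]
ee_rot: [0.801, -0.599, 0.0, 0.0]
contact_force: [0.3, 0.1, 0.8]
gripper_width: -0.1
grasp_force: 0.0
```

{"fn": "jog_arm", "kwargs": {
  "plan": [
    [0,[1,-0.2,0],[0,0,0.123]],
    [0,[1,-0.2,0],[0,0,0.123]],
    [0,[1,-0.2,0],[0,0,0.123]]
  ]
}}

```text
clock: 1.45
position: [269.2, 394.0, 231.5]
ee_rot: [0.76, -0.65, -0.0, 0.0]
contact_force: [0.7, -0.2, -0.8]
gripper_width: 0.1
grasp_force: 0.0
```

```bash
cat >> h.py <<'E'
from scipy.spatial.transform import Rotation as Q
YAW=np.radians(-81.1); O=np.array([512.6,-11.]); D=np.array([np.cos(YAW),np.sin(YAW)]); N=np.array([-D[1],D[0]])
def ab(p): q=np.asarray(p)[:2]-O; return np.round([q@D,q@N],1)
def go(a,b,z):
    s=read_state(); T=np.r_[O+a*D+b*N,z]; R=Q.from_quat(s["ee_rot"])
    print("tool shift/100",np.round(R.inv().apply(T-s["position"])/100,3))
def st():
    s=read_state(); R=Q.from_quat(s["ee_rot"]).as_matrix()
    print("t",round(s["clock"],2),"ab",ab(s["position"]),"z",np.round(s["position"][2],1),"yaw",np.round(np.degrees(np.arctan2(R[1,0],R[0,0])),2),"zax",np.round(R[:,2],3),"F d,n,z",np.round([s["contact_force"][:2]@D,s["contact_force"][:2]@N,s["contact_force"][2]],1),"w",round(s["gripper_width"],1))
E
python3 - <<'E'
from h import *
st(); go(-179,-82,150)
d=get_image("top"); P=cloud(d)[80:400,90:330].reshape(-1,3)
for y0 in range(230,420,20):
    k=P[(P[:,1]>y0)&(P[:,1]<y0+20)&(P[:,0]>380)&(P[:,0]<560)]; print(y0,np.round(np.percentile(k[:,2],99.5),0) if len(k) else None)
E
```

```text
t 1.45 ab [-437.7 -177.8] z 231.5 yaw -81.1 zax [-0. -0. -1.] F d,n,z [ 0.3  0.7 -0.8] w 0.1
tool shift/100 [ 2.587 -0.958  0.815]
230 35.0
250 4.0
270 12.0
290 13.0
310 14.0
330 95.0
350 95.0
370 95.0
390 95.0
410 95.0
```

{"fn": "jog_arm", "kwargs": {
  "plan": [
    [0,[1,-0.45,0],[0,0,0]],
    [0,[1,-0.45,0],[0,0,0]],
    [0,[1,-0.45,0],[0,0,0]]
  ]
}}

```text
clock: 1.88
position: [329.4, 303.2, 231.3]
ee_rot: [0.76, -0.65, 0.0, 0.0]
contact_force: [0.5, 0.8, 0.1]
gripper_width: -0.1
grasp_force: 0.0
```

{"fn": "jog_arm", "kwargs": {
  "plan": [
    [0,[1,-0.48,0.5],[0,0,0]],
    [0,[1,-0.48,0.5],[0,0,0]],
    [0,[1,-0.48,0.5],[0,0,0]]
  ]
}}

```text
clock: 2.25
position: [391.7, 211.1, 179.3]
ee_rot: [0.759, -0.651, -0.0, 0.002]
contact_force: [0.5, -0.0, 0.6]
gripper_width: 0.3
grasp_force: 0.0
```

{"fn": "jog_arm", "kwargs": {
  "plan": [
    [0,[0.59,0,0.8],[0,0,0]],
    [0,[0.59,0,0.8],[0,0,0]],
    [0,[0.59,0,0.8],[0,0,0]]
  ]
}}

```text
clock: 2.62
position: [399.8, 154.5, 99.8]
ee_rot: [0.76, -0.65, -0.0, 0.002]
contact_force: [-0.7, -0.4, 0.1]
gripper_width: 0.2
grasp_force: 0.0
```

Run:
```python
from h import *
st(); go(-179,-52.5,12)
```

```text
t 2.62 ab [-180.9  -85.8] z 99.8 yaw -81.04 zax [-0.003 -0.003 -1.   ] F d,n,z [ 0.3 -0.8  0.1] w 0.2
tool shift/100 [ 0.018 -0.337  0.877]
```

{"fn": "jog_arm", "kwargs": {
  "plan": [
    [0,[0.02,0,0.5],[0,0,0]],
    [0,[0.02,0,0.88],[0,0,0]],
    [0,[0.02,0,0.88],[0,0,0]],
    [0,[0.02,-0.08,0.88],[0,0,0]],
    [0,[0.02,-0.13,0.88],[0,0,0]],
    [0,[0.02,-0.18,0.88],[0,0,0]],
    [0,[0.02,-0.22,0.88],[0,0,0]],
    [0,[0.02,-0.26,0.88],[0,0,0]],
    [0,[0.02,-0.3,0.88],[0,0,0]],
    [0,[0.02,-0.33,0.88],[0,0,0]]
  ]
}}

```text
clock: 3.88
position: [430.3, 155.3, 13.6]
ee_rot: [0.759, -0.651, -0.001, 0.004]
contact_force: [-9.2, -0.9, 7.6]
gripper_width: -0.0
grasp_force: 4.9
```

{"fn": "jog_arm", "kwargs": {
  "plan": [
    [0,[0,0,0],[0,0,0]],
    [0,[0,0.2,0],[0,0,0]],
    [0,[0,0.2,-0.8],[0,0,0]],
    [0,[-1,0.2,-0.8],[0,0,0]],
    [0,[-1,0.2,-0.8],[0,0,0]],
    [0,[-1,0.2,-0.8],[0,0,0]]
  ]
}}

```text
clock: 4.62
position: [399.3, 256.6, 95.3]
ee_rot: [0.761, -0.649, 0.0, -0.003]
contact_force: [-0.7, 0.5, 0.1]
gripper_width: -0.3
grasp_force: 0.0
```

Run:
```python
from h import *
st(); d=get_image("top")
for th in (55,70):
    r,c=pack(d,(195,318,225,320),th=th); print(r,ab(r[0]))
cv2.imwrite("pics/t2.png",cv2.convertScaleAbs(d["img"][150:400,100:500,::-1],alpha=1.6))
go(-290,0,60)
```

```text
t 4.62 ab [-281.9  -70.5] z 95.3 yaw -80.88 zax [ 0.004  0.004 -1.   ] F d,n,z [-0.6 -0.6  0.1] w -0.3
((484.8703308105469, 165.00628662109375), (81.71894073486328, 159.0141143798828), 10.074296951293945) [-178.2   -0.2]
((484.821044921875, 164.30096435546875), (82.10860443115234, 161.00527954101562), 10.056670188903809) [-177.5   -0.3]
tool shift/100 [-0.096 -0.715  0.345]
```

View pics/t2.png

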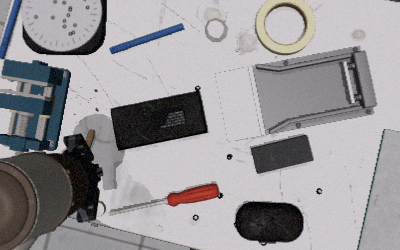

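The pack has moved up to the dock line. The crop shows it from (111,94) to (207,134), with a small black dot touching its contour at (197,88), so I'll measure again with the dot removed.

```bash
sed -i 's/    c=max/    k=cv2.morphologyEx(k,cv2.MORPH_OPEN,np.ones((15,15)))\n    c=max/' h.py
python3 - <<'E'
from h import *
d=get_image("top")
for th in (55,70):
    r,c=pack(d,(195,318,225,320),th=th); print(r,ab(r[0]))
E
```

```text
((481.3262634277344, 164.7409210205078), (74.02347564697266, 158.26968383789062), 9.793704986572266) [-178.5   -3.7]
((481.0040283203125, 164.48851013183594), (74.71906280517578, 159.28091430664062), 9.749998092651367) [-178.3   -4.1]
```

{"fn": "jog_arm", "kwargs": {
  "plan": [
    [36,[-0.05,-0.67,0.2],[0,0,0]],
    [36,[-0.05,-0.67,0.2],[0,0,0]],
    [36,[-0.05,-0.67,0.5],[0,0,0]],
    [36,[-0.05,-0.67,0.7],[0,0,0]],
    [36,[-0.05,-0.67,0.7],[0,0,0]],
    [36,[-0.05,-0.67,0.7],[0,0,0]]
  ]
}}

```text
clock: 5.48
position: [464.1, 268.6, 24.1]
ee_rot: [0.76, -0.65, 0.0, -0.0]
contact_force: [-0.9, -1.2, 0.8]
gripper_width: 36.2
grasp_force: 0.0
```

Run:
```python
from h import *
st(); d=get_image("side"); cv2.imwrite("pics/s3.png",cv2.resize(d["img"][220:420,220:480,::-1],None,fx=3,fy=3))
go(-269,-4,25.5)
```

```text
t 5.47 ab [-283.7   -4.7] z 24.1 yaw -81.09 zax [ 0.001  0.001 -1.   ] F d,n,z [ 1.1 -1.1  0.8] w 36.2
tool shift/100 [ 0.151 -0.005 -0.011]
```

View pics/s3.png

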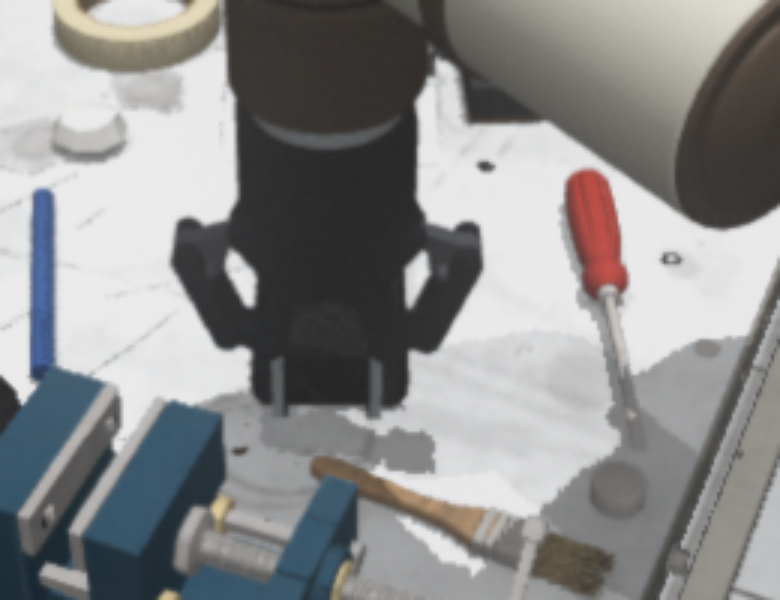

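{"fn": "jog_arm", "kwargs": {
  "plan": [
    [36,[0.05,0,-0.02],[0,0,0]],
    [36,[0.1,0,-0.02],[0,0,0]],
    [36,[0.15,0,-0.02],[0,0,0]],
    [36,[0.2,0,-0.02],[0,0,0]],
    [36,[0.25,0,-0.02],[0,0,0]],
    [36,[0.3,0,-0.02],[0,0,0]],
    [36,[0.35,0,-0.02],[0,0,0]],
    [36,[0.4,0,-0.02],[0,0,0]],
    [36,[0.45,0,-0.02],[0,0,0]]
  ]
}}

```text
clock: 6.65
position: [471.9, 225.9, 26.0]
ee_rot: [0.76, -0.65, 0.0, -0.002]
contact_force: [-1.0, 7.0, -0.1]
gripper_width: 35.9
grasp_force: 3.5
```

Run:
```python
from h import *
st(); d=get_image("top")
r,c=pack(d,(212,343,225,320),th=60); print(r,ab(r[0]))
```

```text
t 6.65 ab [-240.3   -3.6] z 26.0 yaw -81.03 zax [ 0.003  0.003 -1.   ] F d,n,z [-7.1  0.1 -0.1] w 35.9
((468.8275146484375, 153.34429931640625), (107.5538330078125, 201.55484008789062), 8.679760932922363) [-169.1  -17.8]
```

{"fn": "jog_arm", "kwargs": {
  "plan": [
    [36,[0.05,0,0],[0,0,0]],
    [36,[0.1,0,0],[0,0,0]],
    [36,[0.15,0,0],[0,0,0]],
    [36,[0.2,0,0],[0,0,0]],
    [36,[0.25,0,0],[0,0,0]],
    [36,[0.3,0,0],[0,0,0]],
    [36,[0.35,0,0],[0,0,0]],
    [36,[0.4,0,0],[0,0,0]],
    [36,[0.45,0,0],[0,0,0]],
    [36,[0.5,0,0],[0,0,0]]
  ]
}}

```text
clock: 7.95
position: [479.5, 176.4, 25.9]
ee_rot: [0.76, -0.65, 0.0, -0.002]
contact_force: [-1.3, 6.9, 1.6]
gripper_width: 36.2
grasp_force: 3.4
```

{"fn": "jog_arm", "kwargs": {
  "plan": [
    [36,[0.05,0,0],[0,0,0]],
    [36,[0.1,0,0],[0,0,0]],
    [36,[0.15,0,0],[0,0,0]],
    [36,[0.2,0,0],[0,0,0]],
    [36,[0.25,0,0],[0,0,0]],
    [36,[0.3,0,0],[0,0,0]],
    [36,[0.35,0,0],[0,0,0]],
    [36,[0.4,0,0],[0,0,0]],
    [36,[0.45,0,0],[0,0,0]],
    [36,[0.5,0,0],[0,0,0]]
  ]
}}

```text
clock: 9.2
position: [487.0, 126.6, 25.8]
ee_rot: [0.76, -0.65, 0.0, -0.001]
contact_force: [-0.6, 6.9, 1.4]
gripper_width: 36.1
grasp_force: 3.2
```

Run:
```python
from h import *
st(); d=get_image("side"); cv2.imwrite("pics/s4.png",cv2.resize(d["img"][150:350,220:480,::-1],None,fx=3,fy=3))
```

```text
t 9.2 ab [-139.9   -4. ] z 25.8 yaw -81.04 zax [ 0.002  0.002 -1.   ] F d,n,z [-6.9  0.5  1.4] w 36.1
```

View pics/s4.png

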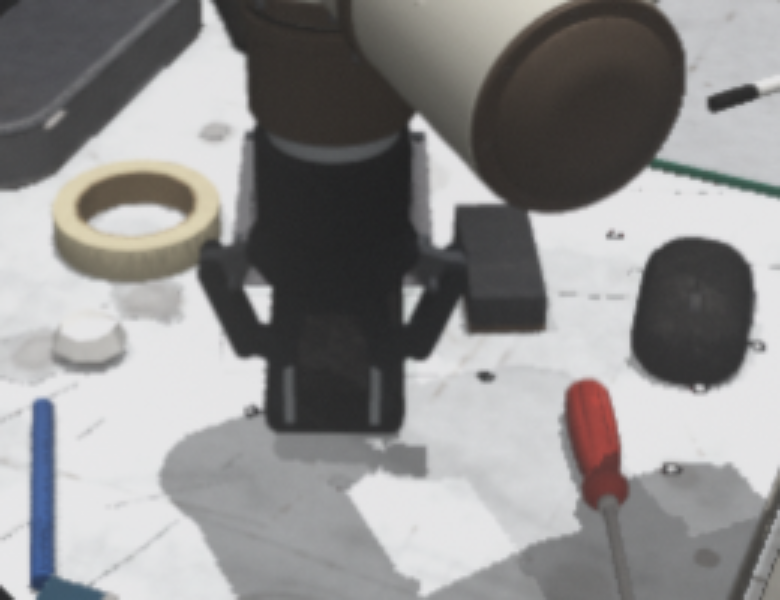

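The side view shows the fingers behind the pack (crop around (335,380)), with the bystanders clear. I'll carry on pushing.

{"fn": "jog_arm", "kwargs": {
  "plan": [
    [36,[0.05,0,0],[0,0,0]],
    [36,[0.1,0,0],[0,0,0]],
    [36,[0.14,0,0],[0,0,0]],
    [36,[0.18,0,0],[0,0,0]],
    [36,[0.22,0,0],[0,0,0]],
    [36,[0.26,0,0],[0,0,0]],
    [36,[0.29,0,0],[0,0,0]],
    [36,[0.32,0,0],[0,0,0]],
    [36,[0.35,0,0],[0,0,0]],
    [36,[0.38,0,0],[0,0,0]]
  ]
}}

```text
clock: 10.5
position: [492.8, 89.2, 25.6]
ee_rot: [0.76, -0.65, 0.0, -0.001]
contact_force: [-1.6, 8.8, 1.8]
gripper_width: 35.9
grasp_force: 4.1
```

{"fn": "jog_arm", "kwargs": {
  "plan": [
    [36,[0.02,0,0],[0,0,0]],
    [36,[0.04,0,0],[0,0,0]],
    [36,[0.06,0,0],[0,0,0]],
    [36,[0.08,0,0],[0,0,0]],
    [36,[0.1,0,0],[0,0,0]],
    [36,[0.12,0,0],[0,0,0]],
    [36,[0.14,0,0],[0,0,0]],
    [36,[0.16,0,0],[0,0,0]],
    [36,[0.18,0,0],[0,0,0]],
    [36,[0.2,0,0],[0,0,0]]
  ]
}}

```text
clock: 11.75
position: [497.0, 70.8, 26.6]
ee_rot: [0.76, -0.65, 0.001, -0.003]
contact_force: [-3.4, 13.8, 6.4]
gripper_width: 36.2
grasp_force: 6.7
```

Run:
```python
from h import *
st(); d=get_image("top"); cv2.imwrite("pics/t5.png",cv2.convertScaleAbs(cv2.resize(d["img"][170:320,250:490,::-1],None,fx=3,fy=3),alpha=1.8))
P=cloud(d)[185:300,340:480].reshape(-1,3); q=P[:,:2]-O; a=q@D; b=q@N
for x in range(0,160,10):
    k=(abs(a-x)<4)&(abs(b)<25); print(x,np.round(np.nanmedian(P[k,2]),1),end="; ")
```

```text
t 11.75 ab [-83.2  -2.8] z 26.6 yaw -81.03 zax [ 0.005  0.004 -1.   ] F d,n,z [-14.1  -1.2   6.4] w 36.2
0 46.7; 10 48.8; 20 50.5; 30 52.5; 40 54.4; 50 56.5; 60 58.0; 70 60.0; 80 61.6; 90 49.7; 100 4.5; 110 4.9; 120 4.5; 130 4.6; 140 4.5; 150 6.0;
```

View pics/t5.png

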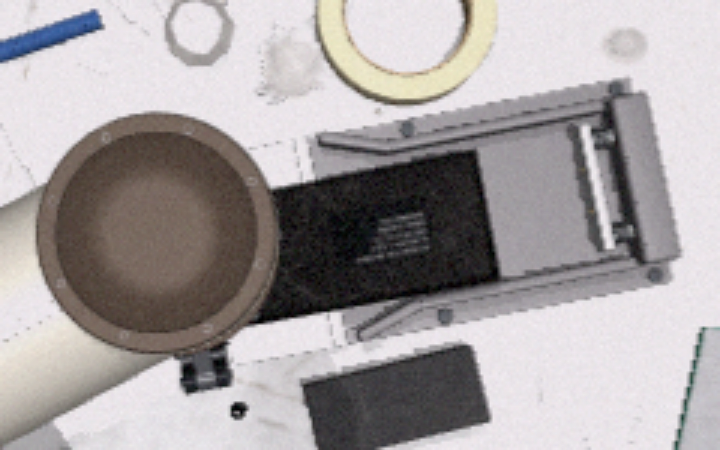

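The top crop shows the pack centred between the cheeks, with its nose at about (490,215) and nose up at 0.185 rad. Its middle is just past the lip, but finger friction is holding the tail down. I'll raise the fingers as I push so that it tips over gently.

{"fn": "jog_arm", "kwargs": {
  "plan": [
    [36,[0.01,0,-0.02],[0,0,0]],
    [36,[0.02,0,-0.04],[0,0,0]],
    [36,[0.03,0,-0.06],[0,0,0]],
    [36,[0.04,0,-0.08],[0,0,0]],
    [36,[0.05,0,-0.1],[0,0,0]],
    [36,[0.06,0,-0.12],[0,0,0]],
    [36,[0.07,0,-0.13],[0,0,0]],
    [36,[0.08,0,-0.14],[0,0,0]],
    [36,[0.09,0,-0.15],[0,0,0]],
    [36,[0.1,0,-0.15],[0,0,0]]
  ]
}}

```text
clock: 13.05
position: [498.5, 59.9, 41.8]
ee_rot: [0.76, -0.649, 0.001, -0.002]
contact_force: [-0.7, 7.6, 7.0]
gripper_width: 36.0
grasp_force: 4.2
```

```bash
cat >> h.py <<'E'
def prof():
    d=get_image("top"); P=cloud(d)[185:300,340:480].reshape(-1,3); q=P[:,:2]-O; a=q@D; b=q@N
    for x in range(-20,165,8):
        k=(abs(a-x)<3)&(abs(b)<25); print(x,np.round(np.nanmedian(P[k,2]),1),end="; ")
    print(); return d
E
python3 - <<'E'
from h import *
st(); prof()
E
```

```text
t 13.05 ab [-72.3  -2.9] z 41.8 yaw -81.0 zax [ 0.004  0.002 -1.   ] F d,n,z [-7.6  0.5  7. ] w 36.0
-20 46.0; -12 45.6; -4 44.7; 4 44.1; 12 43.3; 20 43.4; 28 42.8; 36 42.1; 44 41.6; 52 40.9; 60 40.2; 68 39.6; 76 39.0; 84 38.5; 92 37.8; 100 34.7; 108 4.8; 116 4.5; 124 4.7; 132 4.3; 140 4.6; 148 4.2; 156 28.5; 164 7.2;
```

The pack has tipped over and its nose is on the nest floor, with the front at a≈101.

{"fn": "jog_arm", "kwargs": {
  "plan": [
    [36,[0.04,0,0],[0,0,0]],
    [36,[0.09,0,0.01],[0,0,0]],
    [36,[0.14,0,0.01],[0,0,0]],
    [36,[0.19,0,0.02],[0,0,0]],
    [36,[0.24,0,0.02],[0,0,0]],
    [36,[0.29,0,0.03],[0,0,0]],
    [36,[0.34,0,0.03],[0,0,0]],
    [36,[0.38,0,0.04],[0,0,0]],
    [36,[0.41,0,0.04],[0,0,0]],
    [36,[0.44,0,0.04],[0,0,0]]
  ]
}}

```text
clock: 14.35
position: [504.3, 15.8, 37.0]
ee_rot: [0.76, -0.65, 0.0, -0.001]
contact_force: [-1.1, 7.2, 3.6]
gripper_width: 36.0
grasp_force: 3.4
```

Run:
```python
from h import *
st(); d=prof(); cv2.imwrite("pics/t6.png",cv2.convertScaleAbs(cv2.resize(d["img"][170:320,250:490,::-1],None,fx=3,fy=3),alpha=1.8))
```

```text
t 14.35 ab [-27.7  -4. ] z 37.0 yaw -81.03 zax [ 0.002  0.001 -1.   ] F d,n,z [-7.3 -0.   3.6] w 36.0
-20 397.2; -12 396.7; -4 394.9; 4 390.7; 12 387.3; 20 nan; 28 nan; 36 nan; 44 nan; 52 40.3; 60 42.1; 68 41.2; 76 40.5; 84 40.2; 92 39.8; 100 39.3; 108 38.9; 116 38.2; 124 37.8; 132 37.4; 140 36.0; 148 5.5; 156 29.0; 164 18.5;
  return np.nanmean(a, axis, out=out, keepdims=keepdims)
```

View pics/t6.png

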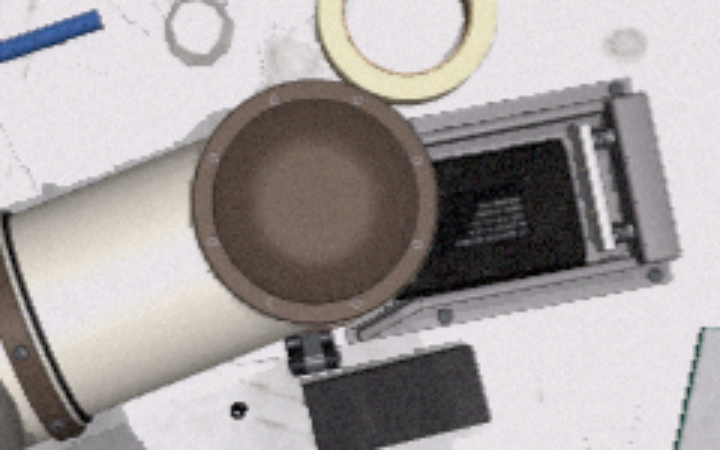

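The top crop shows the nose at about (575,205), centred between the cheeks and about 10 mm short of the plate. I'll go slowly from here.

{"fn": "jog_arm", "kwargs": {
  "plan": [
    [36,[0.02,0,0],[0,0,0]],
    [36,[0.04,0,0],[0,0,0]],
    [36,[0.06,0,0],[0,0,0]],
    [36,[0.07,0,0],[0,0,0]],
    [36,[0.08,0,0],[0,0,0]],
    [36,[0.09,0,0],[0,0,0]],
    [36,[0.1,0,0],[0,0,0]],
    [36,[0.11,0,0],[0,0,0]],
    [36,[0.12,0,0],[0,0,0]]
  ]
}}

```text
clock: 15.52
position: [505.7, 4.7, 36.5]
ee_rot: [0.76, -0.65, -0.0, -0.001]
contact_force: [-1.5, 11.3, 2.9]
gripper_width: 36.3
grasp_force: 5.8
```

{"fn": "jog_arm", "kwargs": {
  "plan": [
    [36,[0.01,0,0],[0,0,0]],
    [36,[0.02,0,0],[0,0,0]],
    [36,[0.03,0,0],[0,0,0]],
    [36,[0.04,0,0],[0,0,0]],
    [36,[0.04,0,0],[0,0,0]]
  ]
}}

```text
clock: 16.15
position: [506.3, 1.1, 36.3]
ee_rot: [0.76, -0.65, -0.0, -0.001]
contact_force: [-1.7, 12.2, 1.3]
gripper_width: 36.1
grasp_force: 6.3
```

```bash
python3 - 2>/dev/null <<'E'
from h import *
st(); prof()
E
```

```text
t 16.15 ab [-12.9  -4.4] z 36.3 yaw -81.05 zax [ 0.001  0.002 -1.   ] F d,n,z [-12.3   0.2   1.3] w 36.1
-20 396.2; -12 396.3; -4 396.3; 4 395.9; 12 393.8; 20 389.6; 28 386.7; 36 nan; 44 nan; 52 nan; 60 nan; 68 nan; 76 41.2; 84 41.0; 92 40.1; 100 39.7; 108 39.4; 116 38.8; 124 38.6; 132 37.9; 140 37.3; 148 37.2; 156 36.4; 164 31.7;
```

{"fn": "jog_arm", "kwargs": {
  "plan": [
    [36,[0.01,0,0],[0,0,0]],
    [36,[0.02,0,0],[0,0,0]],
    [36,[0.03,0,0],[0,0,0]],
    [36,[0.03,0,0],[0,0,0]]
  ]
}}

```text
clock: 16.7
position: [506.6, -1.7, 35.9]
ee_rot: [0.76, -0.65, -0.001, -0.001]
contact_force: [-0.7, 13.6, -1.8]
gripper_width: 36.0
grasp_force: 6.6
```

```bash
python3 - 2>/dev/null <<'E'
from h import *
st(); d=prof()
# plate bright pixels & pack front edge along axis, b within 25
for z,nm in((36,"packtop"),(31,"plate")):
    row=[]
    for a in np.arange(140,176,1.0):
        p=np.array([np.r_[O+a*D+b*N,z] for b in np.arange(-20,21,2)])
        E=np.linalg.inv(d["extrinsics"]); uv=cv2.projectPoints(p,cv2.Rodrigues(E[:3,:3])[0],E[:3,3],d["intrinsics"],d["distortion"])[0].reshape(-1,2)
        g=cv2.remap(d["img"].max(2),uv[:,0].astype(np.float32),uv[:,1].astype(np.float32),1); row.append(int(g.mean()))
    print(nm,row)
E
```

```text
t 16.7 ab [-10.1  -4.5] z 35.9 yaw -81.06 zax [ 0.001  0.003 -1.   ] F d,n,z [-13.5   1.5  -1.8] w 36.0
-20 395.6; -12 395.9; -4 395.9; 4 395.5; 12 394.6; 20 390.6; 28 386.4; 36 385.8; 44 nan; 52 nan; 60 nan; 68 nan; 76 nan; 84 40.9; 92 39.9; 100 39.8; 108 39.1; 116 39.0; 124 38.9; 132 37.9; 140 37.3; 148 36.9; 156 36.7; 164 31.3; 
packtop [18, 19, 19, 18, 17, 17, 18, 18, 19, 18, 17, 17, 19, 19, 18, 19, 19, 17, 18, 34, 66, 96, 119, 127, 124, 111, 86, 48, 25, 21, 21, 25, 35, 49, 65, 78]
plate [18, 19, 19, 19, 19, 18, 17, 17, 18, 19, 18, 17, 17, 19, 19, 18, 19, 19, 17, 17, 27, 56, 88, 114, 126, 126, 116, 96, 59, 29, 21, 21, 23, 31, 44, 59]
```

{"fn": "jog_arm", "kwargs": {
  "plan": [
    [36,[0.01,0,0],[0,0,0]],
    [36,[0.02,0,0],[0,0,0]],
    [36,[0.025,0,0],[0,0,0]],
    [36,[0.025,0,0.02],[0,0,0]],
    [36,[0.025,0,0.04],[0,0,0]],
    [36,[0.025,0,0.06],[0,0,0]],
    [36,[0.025,0,0.08],[0,0,0]],
    [36,[0.025,0,0.1],[0,0,0]],
    [36,[0.025,0,0.12],[0,0,0]],
    [36,[0.025,0,0.12],[0,0,0]]
  ]
}}

```text
clock: 18.0
position: [508.4, -3.3, 25.9]
ee_rot: [0.761, -0.649, 0.0, -0.002]
contact_force: [-3.9, 16.9, 10.4]
gripper_width: 35.6
grasp_force: 8.9
```

```bash
python3 - 2>/dev/null <<'E'
from h import *
st(); d=prof()
E
```

```text
t 18.0 ab [-8.2 -3. ] z 25.9 yaw -80.98 zax [ 0.004  0.003 -1.   ] F d,n,z [-17.3  -1.2  10.4] w 35.6
-20 385.6; -12 385.9; -4 385.9; 4 385.8; 12 384.9; 20 381.8; 28 376.9; 36 376.0; 44 nan; 52 nan; 60 nan; 68 nan; 76 nan; 84 36.8; 92 36.7; 100 36.6; 108 36.7; 116 37.1; 124 36.6; 132 36.9; 140 36.8; 148 36.6; 156 36.8; 164 31.5;
```

The pack's top is now level at 36.7 mm, so the tail has dropped. I'll back off gently and clear the arm.

{"fn": "jog_arm", "kwargs": {
  "plan": [
    [36,[-0.02,0,0],[0,0,0]],
    [36,[-0.04,0,0],[0,0,0]],
    [36,[-0.06,0,0],[0,0,0]],
    [36,[-0.09,0,0],[0,0,0]],
    [36,[-0.15,0,0],[0,0,0]],
    [36,[-0.25,0,-0.2],[0,0,0]],
    [36,[-0.5,0,-0.6],[0,0,0]],
    [36,[-1,0,-1],[0,0,0]],
    [36,[-1,0,-1],[0,0,0]],
    [36,[-1,0,-1],[0,0,0]]
  ]
}}

```text
clock: 19.3
position: [490.7, 92.5, 123.9]
ee_rot: [0.76, -0.65, -0.0, 0.0]
contact_force: [0.9, -0.5, -0.4]
gripper_width: 35.8
grasp_force: 0.0
```

{"fn": "jog_arm", "kwargs": {
  "plan": [
    [36,[-1,0.3,-0.6],[0,0,0]],
    [36,[-1,0.3,-0.6],[0,0,0]],
    [36,[-1,0.3,-0.6],[0,0,0]],
    [36,[-1,0.3,-0.6],[0,0,0]]
  ]
}}

```text
clock: 19.8
position: [445.5, 185.3, 182.7]
ee_rot: [0.76, -0.65, -0.0, 0.002]
contact_force: [-0.9, 0.2, -0.9]
gripper_width: 36.1
grasp_force: 0.0
```

```bash
python3 - 2>/dev/null <<'E'
from h import *
st(); d=prof(); cv2.imwrite("pics/t7.png",cv2.convertScaleAbs(cv2.resize(d["img"][150:330,230:490,::-1],None,fx=3,fy=3),alpha=1.8))
E
```

```text
t 19.8 ab [-204.4  -35.9] z 182.7 yaw -81.13 zax [-0.003 -0.002 -1.   ] F d,n,z [-0.4 -0.8 -0.9] w 36.1
-20 10.2; -12 11.7; -4 12.7; 4 35.1; 12 36.5; 20 36.6; 28 36.7; 36 36.7; 44 36.4; 52 37.0; 60 36.6; 68 36.6; 76 37.1; 84 36.9; 92 36.9; 100 36.3; 108 36.5; 116 37.0; 124 36.8; 132 36.5; 140 36.7; 148 36.8; 156 35.9; 164 31.1;
```

View pics/t7.png

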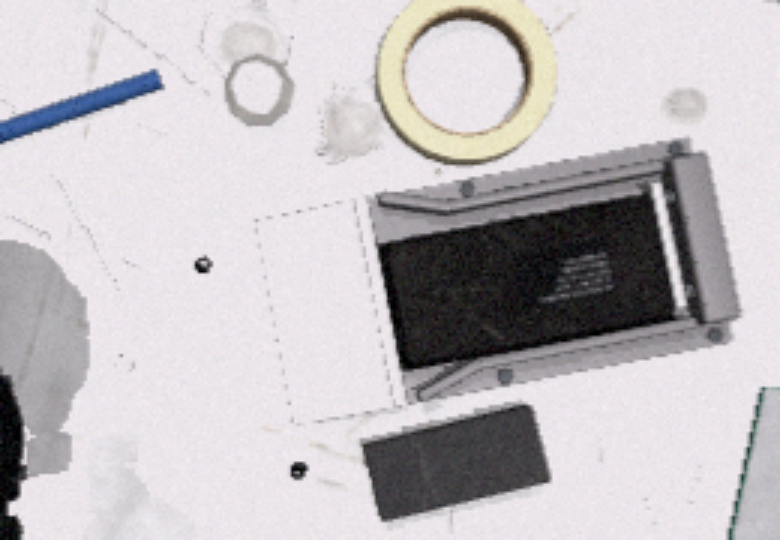

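The pack lies flat, with its top level at about 36.7 mm all along. Its rear edge, from (378,243) to (405,368), is tight behind the lip, and its front at about (665,255) presses the plate. The tape roll and sander haven't moved.

```bash
python3 -c "
from bench import *
print(job_done())"
```

```text
the job is handed in; nothing more can be done
None
```

The power pack is in its dock, lying flat and clamped between the lip and the end plate, and I handed the job in at about 20 s on the robot's clock, with no bystander touched.

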